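Balance the centrifuge rotor

ROBOT

A 6-joint arm with a two-finger parallel gripper is mounted at the origin on a cart in front of the work surface, level with it; the furniture and walls round the work are solid. World frame = base frame: x ahead of the robot, y to its left, z up, the work surface at z = 0. Lengths are in m, angles in rad, forces in N, time in s.
With the tool pointing down it reaches from about 0.25 to 0.775 m from the base axis. Payload 4 kg.
Tool frame: the origin (TCP) lies at the very end of the fingers, on their centre line; the grasp point (between the pads) lies 19 mm behind it; z points along the fingers, y is the line along which they close (so a half turn about z gives the same grasp; the last joint's range is limited). The gripper opens to 94 mm and grips with 3 to 60 N. Pads are 16 mm wide; open, the fingers measure 119 mm over their backs; the gripper's body (75 mm by 177 mm) begins 78 mm behind the grasp point.
Start: joints at [1.147, 0.087, 1.371, -0, 1.684, -0.103], TCP at [0.173, 0.522, 0.206] pointing down, gripper open.
Joint ranges: [-3.1, 3.1], [-0.76, 2.03], [0.27, 2.55], [-1.08, 4.22], [0.17, 2.65], [-2.57, 2.57]. Speed limits (rad/s): [2.79, 2.79, 3.14, 3.14, 3.14, 3.14].

INTERFACE

Orientations are given as a unit quaternion [w, x, y, z].
In Python, from station import robot, viewer, order gives the robot as it stands.
- The arm moves only by the tool move_arm, never from a script. Its argument "rows" is one flat list of numbers, 6 for each row, row after row: the shift along the tool's x, y, z in cm, then the turn, a rotation vector about the tool's x, y, z in degrees. In form: [tx, ty, tz, rx, ry, rz, tx, ty, tz, rx, ry, rz, ...]. A call has 1 to 20 rows; each row shifts and turns the commanded pose from where the row before left it, along the tool's axes as they then stand; what a row does not reach is not made up. A row lasts 1/8 s, in which the tool goes at most 62.5 mm and 10.7 degrees, less where a joint would pass 70% of its speed; a pose out of reach is approached as far as the arm can. A call is refused whole if a number of a shift passes 6.25 or a number of a turn 10.7, either way. A call with a gripper value outside its range is refused whole. "claw" is the finger opening in cm, from 0 to 9.4, set as the call begins (left out, the last holds). The fingers move at their own pace and stop on an object; the grip force is fixed at half the most. Time passes only in rows, so rows that do not move let the fingers close. It gives the time, the measured TCP pose, the force, the opening and the grip force at its end, in the units of the state.
- robot.state(): the state, without advancing time (a new reading comes with each control period).
- viewer.capture(name): name is "side" or "top" or "wrist"; returns (picture, depth): 400x640x3 uint8, blue, green, red; 400x640 float32, m along the optical axis (not along the pixel's ray), 0 where there is no reading.
- viewer.camera_params(name): a dict with "camera_matrix" (3x3 intrinsics, pixels), "T" (4x4, takes a point from camera to world coordinates). Camera axes: x right, y down, z forward; pixel columns grow to the right and rows downward; lengths in m; the calibration is good to about 2 mm. A picture is of the moment at which its call begins: read the wrist's pose just before it. camera_params takes no time and is no camera call; for the wrist camera it gives the pose at the moment of the call.
- order.finish_job(): hands the job in; it is judged then, once.
The state is a dict: "t": time; "q": joint angles; "dq": joint speeds; "joint_efforts": joint torques, N m; "position": TCP position; "orientation": TCP orientation; "force": force on the tool from outside, world axes, zero at the start; "wrist_torque": the same for the moment, N m; "width": opening from 0.0 (shut) to 1.0 (fully open); "finger_force": force on a finger pad.
Only numpy, scipy, OpenCV 4.12 (cv2) and the standard library are available. Lean on these libraries where they do the work, as an engineer would, in place of code of your own. Each camera call takes 0.05 s, during which the arm holds its last target. There are 200 camera calls.

TASK

The six-place centrifuge rotor has been loaded out of balance: no tube faces its equal. Rearrange the six tubes so that each stands directly across the hub from the other tube of its own size (long opposite long, middle opposite middle, short opposite short), putting a tube down in the white stand on the way where you need a free place. The tubes are filled, so keep them upright; in the end all six must be right down in the rotor cups.

Things in the scene. Friction and masses are not known exactly. Their poses are not given: they have to be found in the camera images.
- rotor: Fixed 6-place metal rotor on a round stand, 230 mm wide. Origin: on its axis at bench level; z up. Six upright steel cups, centres 85 mm from the axis, at 0, 60, 120, 180, 240, 300 degrees from its own x axis. Bore 33 mm, flared to 41 mm at the mouth; inner floor 24 mm, rim 78 mm above the bench. Arms between the cups reach 64 mm up, the black hub nut 94 mm.
- tube_stand: Fixed, empty white plastic tube stand, 116 x 64 x 50 mm. Origin: centre of its underside at bench level; z up. Two 33 mm holes on its own x axis, at x = -28 and +28 mm; a tube in a hole stands on the stand's base plate, 6 mm above the bench. Top face 50 mm above the bench.
- tube_long_1: One of two long centrifuge tubes, 126 mm long with cap: whitish 28 mm barrel, conical foot (last 16 mm, down to a flat 12 mm tip), grey ribbed cap 38 mm wide (widest of the three kinds), 20 mm high. Loose, closed, about 85 g. Origin: centre of the foot's underside; z along the tube to the cap. Grip the cap from above.
- tube_long_2: One of two long centrifuge tubes, 126 mm long with cap: whitish 28 mm barrel, conical foot (last 16 mm, down to a flat 12 mm tip), grey ribbed cap 38 mm wide (widest of the three kinds), 20 mm high. Loose, closed, about 85 g. Origin: centre of the foot's underside; z along the tube to the cap. Grip the cap from above.
- tube_mid_1: One of two middle-length centrifuge tubes, 110 mm long with cap: whitish 28 mm barrel, conical foot (last 16 mm, down to a flat 12 mm tip), grey ribbed cap 31 mm wide (middle of the three kinds), 20 mm high. Loose, closed, about 70 g. Origin: centre of the foot's underside; z along the tube to the cap. Grip the cap from above.
- tube_mid_2: One of two middle-length centrifuge tubes, 110 mm long with cap: whitish 28 mm barrel, conical foot (last 16 mm, down to a flat 12 mm tip), grey ribbed cap 31 mm wide (middle of the three kinds), 20 mm high. Loose, closed, about 70 g. Origin: centre of the foot's underside; z along the tube to the cap. Grip the cap from above.
- tube_short_1: One of two short centrifuge tubes, 95 mm long with cap: whitish 28 mm barrel, conical foot (last 16 mm, down to a flat 12 mm tip), grey ribbed cap 24 mm wide (narrowest of the three kinds), 24 mm high. Loose, closed, about 55 g. Origin: centre of the foot's underside; z along the tube to the cap. Grip the cap from above.
- tube_short_2: One of two short centrifuge tubes, 95 mm long with cap: whitish 28 mm barrel, conical foot (last 16 mm, down to a flat 12 mm tip), grey ribbed cap 24 mm wide (narrowest of the three kinds), 24 mm high. Loose, closed, about 55 g. Origin: centre of the foot's underside; z along the tube to the cap. Grip the cap from above.
Mind the look-alikes: they are no part of the job. What is shaped like the tube_long_2 but yellow is not meant. Leave any blue look-alike of the tube_short_1 alone.

How it is judged:
At the end, for the whole second after the job is handed in: The two tubes of each size stand in opposite cups of the rotor (their feet more than 158 mm apart, each 75 to 95 mm from the rotor axis), all six seated (foot at most 31 mm above the bench, i.e. within 7 mm of the cup floor), within 0.16 rad of upright and at rest (horizontal distance between tube_long_1 and tube_long_2 above 0.158 m and horizontal distance between tube_mid_1 and tube_mid_2 above 0.158 m and horizontal distance between tube_short_1 and tube_short_2 above 0.158 m and horizontal distance between tube_long_1 and rotor between 0.075 and 0.095 m and z of each of tube_long_1, tube_long_2, tube_mid_1, tube_mid_2, tube_short_1, tube_short_2 in the frame of rotor below 0.031 m and angle between each of tube_long_1, tube_long_2, tube_mid_1, tube_mid_2, tube_short_1, tube_short_2's own z axis and vertical below 0.16 rad and linear speed of each of tube_long_1, tube_long_2, tube_mid_1, tube_mid_2, tube_short_1, tube_short_2 below 0.02 m/s and angular speed of each of tube_long_1, tube_long_2, tube_mid_1, tube_mid_2, tube_short_1, tube_short_2 below 0.3 rad/s and horizontal distance between tube_long_2 and rotor between 0.075 and 0.095 m and horizontal distance between tube_mid_1 and rotor between 0.075 and 0.095 m and horizontal distance between tube_mid_2 and rotor between 0.075 and 0.095 m and horizontal distance between tube_short_1 and rotor between 0.075 and 0.095 m and horizontal distance between tube_short_2 and rotor between 0.075 and 0.095 m); the robot touches nothing.
It fails at once if a tube is tipped more than 0.7 rad (40 degrees) (angle between any of tube_long_1, tube_long_2, tube_mid_1, tube_mid_2, tube_short_1, tube_short_2's own z axis and vertical above 0.7 rad).
It also fails if it takes over 99 s, if anything falls off the work surface, if the arm or the gripper's body presses on something with over 40 N, if the wrist force passes 120 N, or if a joint passes its speed limit or range.

## Working session

There is one attempt and no reset: what is moved stays moved. The work goes in short steps, Python scripts to look and compute and a tool call to move; the robot and the scene stay as the last step left them, time stands still between calls to the robot, and variables do not carry over. Pictures are saved under pics/ and viewed, at most 14 in all, crops included, and the job is handed in when it is done.

Besides the shell and the picture viewer there is one more tool, called after "Request:" as name(argument=value, ...) on one line, values as JSON. move_arm: Moves the arm, as the interface text tells. Its arguments: {"type":"object","properties":{"rows":{"type":"array"},"claw":{"type":"number"}},"required":["rows"]}

```bash
ls; mkdir -p pics; python3 - <<'E'
from station import robot, viewer, order
import cv2, numpy as np
s=robot.state(); print(s)
for n in ("top","side"):
    im,d=viewer.capture(n); cv2.imwrite(f"pics/{n}0.png",im); np.savez(f"{n}0.npz",im=im,d=d)
    p=viewer.camera_params(n); print(n,p)
E
```

```text
pics
{'t': 0.0, 'q': array([ 1.14692077e+00,  8.79439866e-02,  1.37222934e+00,  1.18575965e-06,
        1.68356412e+00, -1.03104609e-01]), 'dq': array([ 1.01658920e-03, -3.44295470e-05,  3.15016952e-04,  2.02067460e-03,
        1.07163795e-03, -4.10857926e-04]), 'joint_efforts': array([-1.25772225e-03, -3.40175021e+01, -3.02427936e+01,  7.16075068e-02,
        3.28545109e-02, -1.58090374e-04]), 'position': array([0.17320084, 0.52145713, 0.20432281]), 'orientation': array([-2.79876576e-04,  1.59698586e-01,  9.87165240e-01, -1.03523191e-03]), 'force': array([-0.23765301,  1.16555541, -0.33563601]), 'wrist_torque': array([ 0.0310861 ,  0.00779976, -0.03440186]), 'finger_force': 0.0, 'width': 0.9956672403554816}
top {'camera_matrix': array([[365.18075263,   0.        , 322.15013569],
       [  0.        , 365.18075263, 205.94832662],
       [  0.        ,   0.        ,   1.        ]]), 'T': array([[ 0.01486526, -0.98711316,  0.15933181,  0.39143461],
       [-0.99972708, -0.01754502, -0.01542516, -0.07874617],
       [ 0.01802186, -0.15905902, -0.98710457,  0.92811394],
       [ 0.        ,  0.        ,  0.        ,  1.        ]])}
side {'camera_matrix': array([[423.11543622,   0.        , 321.04363078],
       [  0.        , 423.11543622, 194.24383048],
       [  0.        ,   0.        ,   1.        ]]), 'T': array([[-0.96306094, -0.17830052,  0.2017983 ,  0.32432015],
       [-0.26910651,  0.6100823 , -0.74523907,  0.63079911],
       [ 0.00976294, -0.77201587, -0.63552827,  0.67811062],
       [ 0.        ,  0.        ,  0.        ,  1.        ]])}
```

View pics/top0.png

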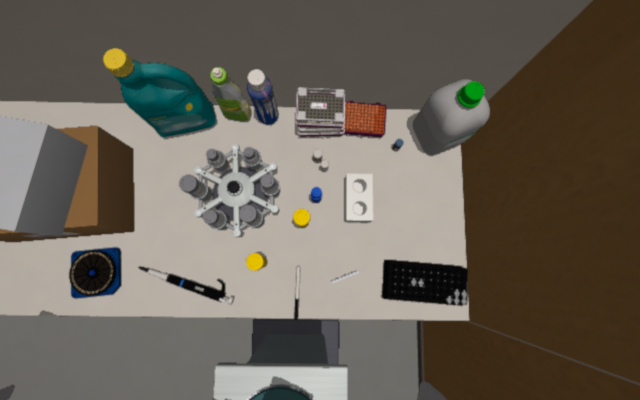

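View pics/side0.png

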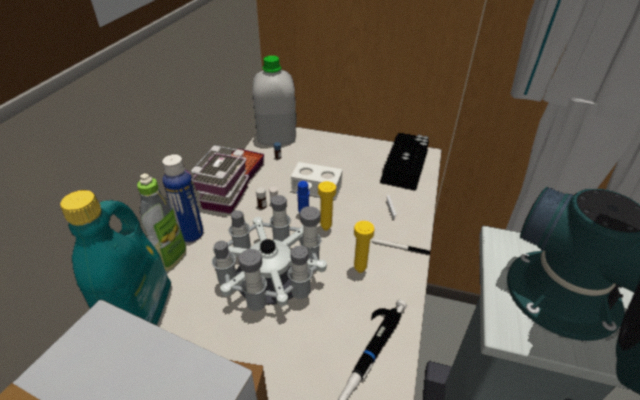

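The top view shows the rotor with its hub at (236,188) and the stand at (359,198). Possible mix-ups are the yellow long tubes at (302,217) and (255,261) and the blue short one at (316,194). The six grey-capped tubes in the rotor are the ones I want, and I'll check them in one close crop.

```bash
cat > h.py <<'E'
from station import robot, viewer, order
import cv2, numpy as np
def px2w(p,uv,z):
    K,T=p["camera_matrix"],p["T"]
    r=T[:3,:3]@np.linalg.solve(K,[uv[0],uv[1],1.]); return T[:3,3]+r*(z-T[2,3])/r[2]
def cloud(p,d):
    K,T=p["camera_matrix"],p["T"]; v,u=np.indices(d.shape)
    c=np.stack([(u-K[0,2])/K[0,0]*d,(v-K[1,2])/K[1,1]*d,d],-1)
    w=c@T[:3,:3].T+T[:3,3]; w[d<=0]=np.nan; return w
E
python3 - <<'E'
from h import *
a=np.load("top0.npz"); b=np.load("side0.npz")
A=cv2.resize(a["im"][135:245,170:290],None,fx=4,fy=4,interpolation=2)
B=cv2.resize(b["im"][185:325,200:340],None,fx=3.14,fy=3.14,interpolation=2)
B=cv2.resize(B,(360,440)); A=cv2.resize(A,(440,440)) ; cv2.imwrite("pics/crop1.png",np.hstack([A,B]))
P=viewer.camera_params("top"); w=cloud(P,a["d"])
print("bench z",np.nanmedian(w[225:235,150:180,2]), w[188,236], w[198,359])
# height slices near rotor
reg=np.zeros(w.shape[:2],bool); reg[130:250,165:295]=1
for lo,hi in((.126,.16),(.112,.126),(.098,.112)):
    m=(reg&(w[...,2]>lo)&(w[...,2]<hi)).astype(np.uint8)
    n,l,s,c=cv2.connectedComponentsWithStats(m)
    for i in range(1,n):
        if s[i,4]>12: q=w[l==i]; print(lo,s[i,4],c[i].round(1),np.median(q,0).round(4),q[:,2].max().round(4))
m=(w[...,2]>.04)&(w[...,2]<.06); m[:, :335]=0; m[:,385:]=0; m[:165]=0;m[230:]=0
r=cv2.minAreaRect(np.argwhere(m)[:,::-1].astype(np.float32)); print("stand",r, [px2w(P,x,.05).round(4) for x in cv2.boxPoints(r)])
E
```

```text
bench z 0.001143583529002179 [0.56470777 0.10889403 0.09411064] [ 0.55428115 -0.1822905   0.05114243]
0.126 293 [188.9 183.1] [0.5619 0.1986 0.1505] 0.156
0.126 159 [267.4 180.4] [0.5752 0.0316 0.1347] 0.138
0.126 275 [248.2 213.1] [0.4988 0.0675 0.1508] 0.1545
0.126 176 [210.1 216. ] [0.4929 0.1528 0.1346] 0.1396
0.112 92 [248.6 151.6] [0.6457 0.0789 0.1195] 0.1228
0.112 94 [211.5 153.4] [0.6392 0.1632 0.1199] 0.1238
0.112 16 [216.6 218.7] [0.4872 0.1411 0.1196] 0.1259
0.098 27 [215.4 157.5] [0.6313 0.1553 0.1039] 0.1115
0.098 16 [252.8 155.8] [0.6382 0.0711 0.105 ] 0.1106
0.098 25 [198.2 189. ] [0.5568 0.1896 0.1065] 0.1117
0.098 16 [218.8 218.6] [0.4914 0.1409 0.1051] 0.1096
stand ((359.5, 196.5), (47.0, 25.0), 90.0) [array([ 0.6169, -0.1527,  0.05  ]), array([ 0.6181, -0.2148,  0.05  ]), array([ 0.5008, -0.214 ,  0.05  ]), array([ 0.4997, -0.1532,  0.05  ])]
```

View pics/crop1.png

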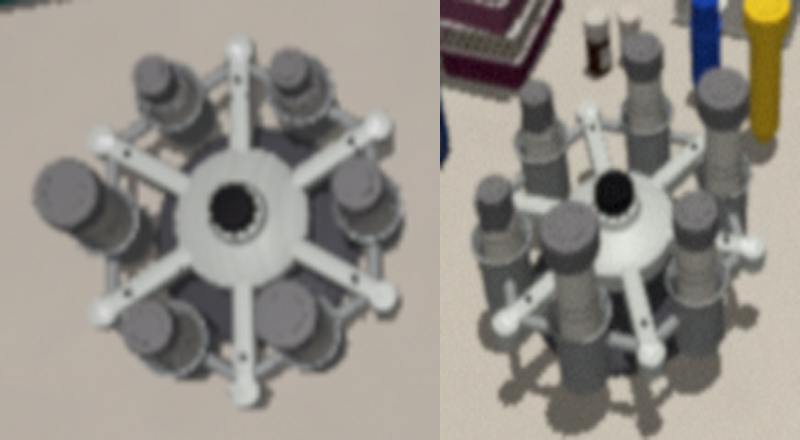

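The crop confirms grey caps on every rotor tube. Counter-clockwise from −26° they are S, S, L, M, L, M. The yellow and blue look-alikes stand apart from the rotor.

Plan, four moves:
1. M from c5 to the stand
2. L from c4 to c5
3. S from c0 to c4
4. M from the stand to c0

Next I refine the positions.

```bash
python3 - <<'E'
from h import *
from scipy.optimize import least_squares
a=np.load("top0.npz"); P=viewer.camera_params("top"); w=cloud(P,a["d"]); hsv=cv2.cvtColor(a["im"],cv2.COLOR_BGR2HSV)
reg=np.zeros(w.shape[:2],bool); reg[135:245,170:290]=1
b=[(188.9,183.1,.150),(267.4,180.4,.134),(248.2,213.1,.150),(210.1,216,.134),(248.6,151.6,.119),(211.5,153.4,.119)]
R={.150:.019,.134:.0155,.119:.012}; pts=[]
for u,v,z in b:
    yy,xx=np.indices(reg.shape); m=reg&(np.hypot(xx-u,yy-v)<16)&(abs(w[...,2]-z-.001)<.006)
    (cx,cy),r=cv2.minEnclosingCircle(np.argwhere(m)[:,::-1].astype(np.float32)); c=np.argwhere(m).mean(0)[::-1]
    p=px2w(P,c,z); pts.append(p); print(z,m.sum(),c.round(1),(cx,cy),"r mm",round(r/365.18*(.928-z)*1000,1),"exp",R[z]*1000,p.round(4))
pts=np.array(pts)[:,:2]; idx=np.array([2,5,4,3,0,1])
m=(a["im"].max(-1)<45)&reg; yy,xx=np.indices(reg.shape); m&=np.hypot(xx-234,yy-187)<9
c=np.argwhere(m).mean(0)[::-1]; print("nut",c,px2w(P,c,.094).round(4))
f=lambda q:(np.c_[q[0]+.085*np.cos(q[2]+idx*np.pi/3),q[1]+.085*np.sin(q[2]+idx*np.pi/3)]-pts).ravel()
s=least_squares(f,[.567,.112,np.radians(-26)]); q=s.x; print(q,np.degrees(q[2]),(f(q)*1000).round(1))
for i in range(6): print("c",i,(q[:2]+.085*np.array([np.cos(q[2]+i*np.pi/3),np.sin(q[2]+i*np.pi/3)])).round(4))
g=a["im"].astype(int).min(-1); 
for v0 in(187,209):
    m=(np.hypot(xx-359,yy-v0)<9)&(g<175); c=np.argwhere(m).mean(0)[::-1]; print("hole",m.sum(),c,px2w(P,c,.05).round(4), g[v0,345:375])
k=w[...,2]>.15
for n,(x0,x1,y0,y1) in dict(box=(0,135,110,245),teal=(100,220,45,140),green=(210,252,65,125),spray=(245,282,65,128)).items():
    q=w[y0:y1,x0:x1].reshape(-1,3); q=q[q[:,2]>.05]; print(n,q.min(0).round(3),q.max(0).round(3))
E
```

```text
0.15 255 [188.1 182.5] (188.11468505859375, 182.56422424316406) r mm 19.7 exp 19.0 [0.5634 0.2004 0.15  ]
0.134 153 [267.4 180.2] (267.5, 180.35714721679688) r mm 15.3 exp 15.5 [0.5754 0.0313 0.134 ]
0.15 253 [247.7 212.7] (247.89999389648438, 212.89999389648438) r mm 19.5 exp 19.0 [0.4995 0.0685 0.15  ]
0.134 171 [210.1 215.9] (210.19369506835938, 215.7882843017578) r mm 16.4 exp 15.5 [0.4932 0.153  0.134 ]
0.119 89 [248.5 151.4] (248.5, 151.6666717529297) r mm 12.3 exp 12.0 [0.6455 0.0793 0.119 ]
0.119 91 [211.4 153.3] (211.5, 153.10000610351562) r mm 12.2 exp 12.0 [0.6395 0.1635 0.119 ]
nut [233.0326087  186.73913043] [0.5676 0.1159 0.094 ]
[ 0.56943212  0.11597741 -0.45149531] -25.868775983952432 [-0.1  0.4  0.2 -0.1 -0.5 -0.2 -0.3  0.1  0.4 -0.4  0.3  0.2]
c 0 [0.6459 0.0789]
c 1 [0.6398 0.1637]
c 2 [0.5633 0.2008]
c 3 [0.4929 0.1531]
c 4 [0.4991 0.0683]
c 5 [0.5756 0.0312]
hole 80 [361.575 183.225] [ 0.5916 -0.1888  0.05  ] [101 152 201 205 205 205 206 200 197 203 205 206 205 206 206 206 202 175
 120 111 124 163 198 205 204 204 203 191 167 164]
hole 70 [362.34285714 206.31428571] [ 0.534  -0.1906  0.05  ] [102 155 204 210 209 209 208 201 198 207 210 209 209 210 209 209 205 179
 121 111 115 148 193 207 208 208 207 196 175 166]
box [0.438 0.327 0.05 ] [0.722 0.664 0.289]
teal [0.656 0.128 0.05 ] [0.845 0.476 0.309]
green [0.759 0.064 0.05 ] [0.845 0.198 0.227]
spray [0.755 0.008 0.05 ] [0.845 0.108 0.209]
```

```bash
cat >> h.py <<'E'
from scipy.spatial.transform import Rotation
C=dict(c0=(.6459,.0789),c1=(.6398,.1637),c2=(.5633,.2008),c3=(.4929,.1531),c4=(.4991,.0683),c5=(.5756,.0312))
def go(*tg):
    s=robot.state(); o=s["orientation"]; R=Rotation.from_quat([*o[1:],o[0]]).as_matrix(); p=s["position"]
    print("t",round(s["t"],2),p.round(4),"y-axis deg",np.degrees(np.arctan2(R[1,1],R[0,1])).round(1),"tilt",np.degrees(np.arccos(-R[2,2])).round(2),"F",s["force"].round(1),"w",round(s["width"]*9.4,2))
    for t in tg: print(t,"cm:",(100*R.T@(np.array(t)-p)).round(2)); p=np.array(t)
E
python3 -c "
from h import *
go((.173,.521,.30),(.30,.25,.30),(*C['c5'],.26),(*C['c5'],.16))"
```

```text
t 0.1 [0.1732 0.5215 0.2044] y-axis deg 71.6 tilt 0.11 F [-0.3 -0.1  0.8] w 9.38
(0.173, 0.521, 0.3) cm: [ 0.01 -0.07 -9.56]
(0.3, 0.25, 0.3) cm: [-20.6  -21.71   0.04]
(0.5756, 0.0312, 0.26) cm: [-33.05 -12.07   4.02]
(0.5756, 0.0312, 0.16) cm: [-0.    0.02 10.  ]
```

Request:
move_arm(rows=[0,0,-3.2,0,0,0,0,0,-3.2,0,0,0,0,0,-3.2,0,0,0,-2.58,-2.71,0,0,0,0,-2.58,-2.71,0,0,0,0,-2.58,-2.71,0,0,0,0,-2.58,-2.71,0,0,0,0,-2.58,-2.71,0,0,0,0,-2.58,-2.71,0,0,0,0,-2.58,-2.71,0,0,0,0,-2.58,-2.71,0,0,0,0,-3.67,-1.34,0.4,0,0,0,-3.67,-1.34,0.4,0,0,0,-3.67,-1.34,0.4,0,0,0,-3.67,-1.34,0.4,0,0,0,-3.67,-1.34,0.4,0,0,0,-3.67,-1.34,0.4,0,0,0,-3.67,-1.34,0.4,0,0,0,-3.67,-1.34,0.4,0,0,0,-3.67,-1.34,0.4,0,0,0], claw=6.0)

```text
t: 2.6
position: [0.5771, 0.0316, 0.2646]
orientation: [-0.001, 0.16, 0.987, 0.0]
force: [0.4, 1.0, -0.7]
width: 0.637
finger_force: 0.0
```

```bash
python3 - <<'E'
from h import *
go((*C['c5'],.26),(*C['c5'],.16))
P=viewer.camera_params("wrist"); im,d=viewer.capture("wrist"); cv2.imwrite("pics/w1.png",im); np.savez("w1.npz",im=im,d=d,K=P["camera_matrix"],T=P["T"])
print(P["T"].round(3))
go((*C['c5'],.26))
for k,z in (("c5",.134),("c4",.15),("c0",.119)):
    p=np.linalg.inv(P["T"])@[*C[k],z,1]; print(k,(P["camera_matrix"]@p[:3]/p[2]).round(1))
E
```

```text
t 2.6 [0.5771 0.0316 0.2646] y-axis deg 71.6 tilt 0.07 F [ 0.4  1.  -0.7] w 5.98
(0.5756, 0.0312, 0.26) cm: [ 0.13 -0.09  0.46]
(0.5756, 0.0312, 0.16) cm: [-0.01  0.   10.  ]
[[ 0.315  0.91   0.27   0.498]
 [ 0.949 -0.302 -0.089  0.058]
 [ 0.     0.284 -0.959  0.444]
 [ 0.     0.     0.     1.   ]]
t 2.65 [0.5797 0.0283 0.2623] y-axis deg 71.4 tilt 0.17 F [ 1.5 -1.9 -1.7] w 6.01
(0.5756, 0.0312, 0.26) cm: [0.48 0.15 0.23]
c5 [317.2 193.1   1. ]
c4 [330.9  96.8   1. ]
c0 [384.7 239.2   1. ]
```

View pics/w1.png

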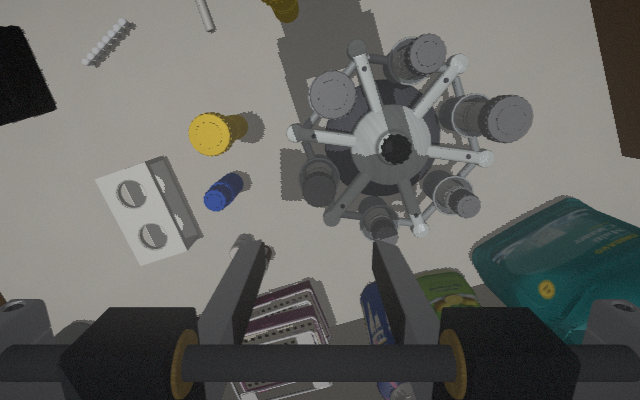

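The wrist view shows the c5 cap near (319,183), the stand holes at (132,193) and (153,236), and yellow at (210,134) with blue at (215,197). The arm was still settling when it was taken, so I settle and measure again.

Request:
move_arm(rows=[0,0,0,0,0,0,0,0,0,0,0,0,0,0,0,0,0,0])

```text
t: 3.02
position: [0.5758, 0.0333, 0.2662]
orientation: [0.0, 0.159, 0.987, 0.0]
force: [0.8, 0.5, -0.0]
width: 0.636
finger_force: 0.0
```

```bash
python3 - <<'E'
from h import *
go((*C['c5'],.26),(*C['c5'],.16))
P=viewer.camera_params("wrist"); im,d=viewer.capture("wrist"); np.savez("w2.npz",im=im,d=d,K=P["camera_matrix"],T=P["T"])
go((*C['c5'],.26))
w=cloud(P,d)
for k,z in (("c5",.134),("c4",.15),("c0",.119),("c3",.134)):
    p=np.linalg.inv(P["T"])@[*C[k],z,1]; u=P["camera_matrix"]@p[:3]/p[2]
    m=(np.hypot(w[...,0]-C[k][0],w[...,1]-C[k][1])<.028)&(abs(w[...,2]-z)<.008)
    n,l,s,c=cv2.connectedComponentsWithStats(m.astype(np.uint8)); i=1+np.argmax(s[1:,4]) if n>1 else 0
    print(k,u[:2].round(1),s[i,4],c[i].round(1),"z",np.nanmedian(w[l==i],0).round(4) if i else 0,"ray",px2w(P,c[i],z).round(4))
g=cv2.cvtColor(im,cv2.COLOR_BGR2GRAY)
for u,v in((132,193),(153,236)):
    print("holepx",px2w(P,(u,v),.05).round(4))
m=(w[...,2]>.044)&(w[...,2]<.056)&(w[...,1]<-.13)&(w[...,0]<.66)&(im.min(-1)>120)
q=w[m][:,:2].astype(np.float32)*1000; print("stand",cv2.minAreaRect(q), np.median(w[m],0))
E
```

```text
t 3.02 [0.5758 0.0333 0.2662] y-axis deg 71.7 tilt 0.06 F [ 0.8  0.5 -0. ] w 5.98
(0.5756, 0.0312, 0.26) cm: [-0.04 -0.21  0.62]
(0.5756, 0.0312, 0.16) cm: [ 0.01 -0.   10.  ]
t 3.08 [0.5759 0.0333 0.2662] y-axis deg 71.7 tilt 0.06 F [0.1 0.5 0. ] w 6.01
(0.5756, 0.0312, 0.26) cm: [-0.04 -0.21  0.62]
c5 [315.8 194.2] 899 [317.5 191.1] z [0.5732 0.0335 0.1338] ray [0.5733 0.0336 0.134 ]
c4 [329.3  98.8] 1793 [331.2  96.2] z [0.4977 0.0703 0.1498] ray [0.4977 0.0703 0.15  ]
c0 [382.9 240. ] 360 [384.1 234. ] z [0.6402 0.0824 0.1185] ray [0.6401 0.0817 0.119 ]
c3 [424.1  57.8] 1253 [424.5  56.1] z [0.4919 0.1537 0.1338] ray [0.4918 0.1537 0.134 ]
holepx [ 0.528  -0.1801  0.05  ]
holepx [ 0.5847 -0.1807  0.05  ]
stand ((557.5419311523438, -182.54209899902344), (116.040283203125, 64.92361450195312), 0.083529032766819) [ 0.55505939 -0.18313904  0.04962928]
```

Request:
move_arm(rows=[0.1,-0.14,1.6,0,0,0,0,0,2.5,0,0,0,0,0,2.5,0,0,0,0,0,2.5,0,0,0,0,0,2.5,0,0,0,0,0,2.0,0,0,0,0,0,1.5,0,0,0,0,0,1.0,0,0,0,0,0,0,0,0,0,0,0,0,0,0,0,0,0,0,0,0,0])

```text
t: 4.45
position: [0.5756, 0.0315, 0.1055]
orientation: [0.001, 0.16, 0.987, 0.0]
force: [0.2, -0.9, 0.1]
width: 0.639
finger_force: 0.0
```

Request:
move_arm(rows=[0,0,0,0,0,0,0,0,0,0,0,0,0,0,0,0,0,0,0,0,0,0,0,0,0,0,0,0,0,0,0,0,0,0,0,0], claw=2.0)

```text
t: 5.2
position: [0.575, 0.0316, 0.1045]
orientation: [0.0, 0.16, 0.987, 0.0]
force: [-0.4, 0.5, 0.6]
width: 0.326
finger_force: 30.0
```

Request:
move_arm(rows=[0,0,-1.0,0,0,0,0,0,-2.0,0,0,0,0,0,-2.5,0,0,0,0,0,-2.5,0,0,0,0,0,-2.5,0,0,0,0,0,-2.5,0,0,0,0,0,-1.5,0,0,0,-0.98,-2.5,0,0,0,0,-0.98,-2.5,0,0,0,0,-0.98,-2.5,0,0,0,0,-0.98,-2.5,0,0,0,0,-0.98,-2.5,0,0,0,0,-0.98,-2.5,0,0,0,0,-0.98,-2.5,0,0,0,0,-0.98,-2.5,0,0,0,0,0,0,0,0,0,0,0,0,0,0,0,0,0,0,0,0,0,0])

```text
t: 7.45
position: [0.5864, -0.1819, 0.2496]
orientation: [0.0, 0.159, 0.987, 0.0]
force: [-0.9, 0.5, -0.5]
width: 0.32
finger_force: 30.0
```

```bash
python3 - <<'E'
from h import *
go((.5865,-.183,.10))
im,d=viewer.capture("side"); im2,_=viewer.capture("wrist")
cv2.imwrite("pics/s1.png",np.hstack([cv2.resize(im[100:300,200:420],(400,364)),cv2.resize(im2,(400,364))]))
E
```

```text
t 7.45 [ 0.5864 -0.1819  0.2496] y-axis deg 71.7 tilt 0.03 F [-0.9  0.5 -0.5] w 3.0
(0.5865, -0.183, 0.1) cm: [-0.05 -0.11 14.96]
```

View pics/s1.png

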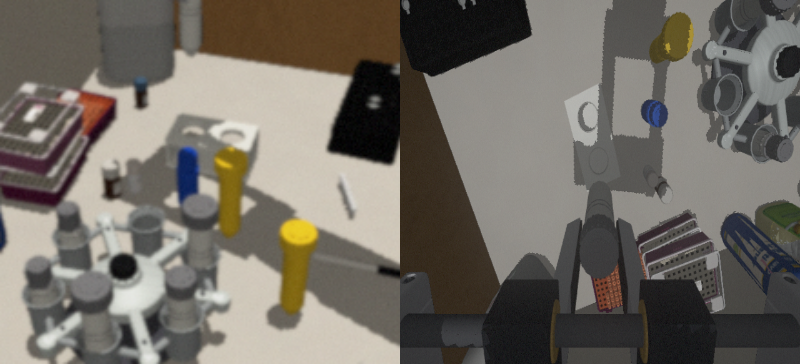

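The middle tube is held upright, and c5 is now empty. Lowering it into the far stand hole.

Request:
move_arm(rows=[-0.05,-0.1,2.5,0,0,0,0,0,2.5,0,0,0,0,0,2.5,0,0,0,0,0,2.0,0,0,0,0,0,1.5,0,0,0,0,0,1.5,0,0,0,0,0,1.0,0,0,0,0,0,1.0,0,0,0,0,0,0.8,0,0,0,0,0,0.6,0,0,0,0,0,0,0,0,0,0,0,0,0,0,0])

```text
t: 9.05
position: [0.5867, -0.1842, 0.0909]
orientation: [0.0, 0.16, 0.987, -0.0]
force: [0.4, -0.1, -0.5]
width: 0.323
finger_force: 30.0
```

Request:
move_arm(rows=[0,0,0.3,0,0,0,0,0,0,0,0,0])

```text
t: 9.3
position: [0.5864, -0.1841, 0.0873]
orientation: [-0.0, 0.16, 0.987, 0.0]
force: [0.8, -0.9, -0.3]
width: 0.318
finger_force: 30.0
```

Request:
move_arm(rows=[0,0,0,0,0,0,0,0,0,0,0,0,0,0,0,0,0,0,0,0,0,0,0,0,0,0,-1.0,0,0,0,0,0,-3.0,0,0,0,0,0,-4.0,0,0,0,0,0,-4.0,0,0,0,0,0,-4.0,0,0,0], claw=6.0)

```text
t: 10.42
position: [0.5865, -0.1841, 0.2498]
orientation: [0.001, 0.16, 0.987, -0.0]
force: [0.8, -0.6, -0.2]
width: 0.641
finger_force: 0.0
```

```bash
python3 - <<'E'
from h import *
go((.4985,.0692,.255),(.4985,.0692,.121))
P=viewer.camera_params("top"); im,d=viewer.capture("top"); w=cloud(P,d)
m=(np.hypot(w[...,0]-.586,w[...,1]+.184)<.04)&(w[...,2]>.09)&(w[...,2]<.14)
print(m.sum(),np.nanmedian(w[m],0) if m.any() else 0)
E
```

```text
t 10.43 [ 0.5865 -0.1841  0.2498] y-axis deg 71.6 tilt 0.08 F [ 0.8 -0.6 -0.2] w 6.02
(0.4985, 0.0692, 0.255) cm: [16.33 21.26 -0.54]
(0.4985, 0.0692, 0.121) cm: [ 0.02  0.   13.4 ]
164 [ 0.58609379 -0.18165946  0.11640582]
```

Request:
move_arm(rows=[1.63,2.13,0,0,0,0,1.63,2.13,0,0,0,0,1.63,2.13,0,0,0,0,1.63,2.13,0,0,0,0,1.63,2.13,0,0,0,0,1.63,2.13,0,0,0,0,1.63,2.13,0,0,0,0,1.63,2.13,0,0,0,0,1.63,2.13,0,0,0,0,1.63,2.13,0,0,0,0,0,0,0,0,0,0,0,0,0,0,0,0,0,0,0,0,0,0,0,0,0,0,0,0])

```text
t: 12.22
position: [0.4991, 0.0687, 0.2473]
orientation: [-0.0, 0.16, 0.987, -0.0]
force: [-0.2, -0.4, 0.5]
width: 0.639
finger_force: 0.0
```

Descending 12.6 cm and gripping.

Request:
move_arm(rows=[0.05,0,2.0,0,0,0,0,0,2.5,0,0,0,0,0,2.5,0,0,0,0,0,2.5,0,0,0,0,0,1.6,0,0,0,0,0,1.0,0,0,0,0,0,0.5,0,0,0,0,0,0,0,0,0,0,0,0,0,0,0])

```text
t: 13.35
position: [0.499, 0.0696, 0.1224]
orientation: [0.001, 0.16, 0.987, 0.0]
force: [-0.0, -0.5, 0.4]
width: 0.636
finger_force: 0.0
```

Request:
move_arm(rows=[0,0,0,0,0,0,0,0,0,0,0,0,0,0,0,0,0,0,0,0,0,0,0,0,0,0,0,0,0,0], claw=2.5)

```text
t: 13.98
position: [0.4986, 0.0696, 0.1217]
orientation: [0.0, 0.16, 0.987, 0.0]
force: [0.5, -0.7, 1.5]
width: 0.397
finger_force: 30.0
```

Request:
move_arm(rows=[0,0,-1.0,0,0,0,0,0,-2.0,0,0,0,0,0,-2.5,0,0,0,0,0,-2.5,0,0,0,0,0,-2.0,0,0,0,0,0,0,0,0,0,-2.11,-0.28,0,0,0,0,-2.11,-0.28,0,0,0,0,-2.11,-0.28,0,0,0,0,-2.11,-0.28,0,0,0,0,0,0,0,0,0,0,0,0,0,0,0,0,0,0,0,0,0,0,0,0,0,0,0,0])

```text
t: 15.72
position: [0.5746, 0.0327, 0.2217]
orientation: [0.0, 0.159, 0.987, 0.0]
force: [-0.6, -0.3, -1.2]
width: 0.405
finger_force: 30.0
```

```bash
python3 - <<'E'
from h import *
go((.575,.0318,.1225))
im,d=viewer.capture("side"); cv2.imwrite("pics/s2.png",cv2.resize(im[150:350,180:400],None,fx=2.5,fy=2.5))
E
```

```text
t 15.72 [0.5746 0.0327 0.2217] y-axis deg 71.6 tilt 0.02 F [-0.6 -0.3 -1.2] w 3.81
(0.575, 0.0318, 0.1225) cm: [-0.06 -0.08  9.92]
```

View pics/s2.png

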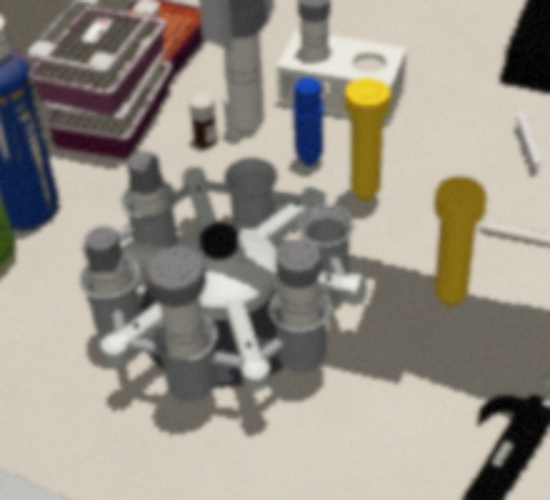

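The long tube hangs upright with its foot at (241,135), above the empty c5 cup at (250,180). The middle tube stands in the stand at (314,30). Lowering now.

Request:
move_arm(rows=[-0.05,-0.06,1.5,0,0,0,0,0,1.5,0,0,0,0,0,1.5,0,0,0,0,0,1.5,0,0,0,0,0,1.2,0,0,0,0,0,1.0,0,0,0,0,0,0.8,0,0,0,0,0,0.5,0,0,0,0,0,0,0,0,0,0,0,0,0,0,0])

```text
t: 17.02
position: [0.5756, 0.0316, 0.127]
orientation: [0.0, 0.16, 0.987, 0.0]
force: [-0.9, -0.2, -0.3]
width: 0.396
finger_force: 30.0
```

Request:
move_arm(rows=[0,0,0.4,0,0,0,0,0,0,0,0,0])

```text
t: 17.27
position: [0.5751, 0.0316, 0.1222]
orientation: [-0.0, 0.16, 0.987, 0.0]
force: [-0.3, -0.0, -1.0]
width: 0.397
finger_force: 30.0
```

Request:
move_arm(rows=[0,0,0,0,0,0,0,0,0,0,0,0,0,0,0,0,0,0,0,0,0,0,0,0,0,0,-1.0,0,0,0,0,0,-3.0,0,0,0,0,0,-3.0,0,0,0,0,0,-3.0,0,0,0,0,0,0,0,0,0,0,0,0,0,0,0], claw=6.0)

```text
t: 18.52
position: [0.575, 0.0316, 0.2215]
orientation: [-0.001, 0.16, 0.987, -0.0]
force: [-0.1, 0.1, -0.4]
width: 0.641
finger_force: 0.0
```

```bash
python3 - <<'E'
from h import *
go((.6455,.0795,.22),(.6455,.0795,.097))
E
```

```text
t 18.52 [0.575  0.0316 0.2215] y-axis deg 71.6 tilt 0.07 F [-0.1  0.1 -0.4] w 6.03
(0.6455, 0.0795, 0.22) cm: [-5.18  6.77  0.15]
(0.6455, 0.0795, 0.097) cm: [-1.00e-02  0.00e+00  1.23e+01]
```

Request:
move_arm(rows=[-1.29,1.69,0,0,0,0,-1.29,1.69,0,0,0,0,-1.29,1.69,0,0,0,0,-1.29,1.69,0,0,0,0,0,0,0,0,0,0,0,0,0,0,0,0,0,0,2.0,0,0,0,0,0,2.5,0,0,0,0,0,2.5,0,0,0,0,0,2.5,0,0,0,0,0,1.5,0,0,0,0,0,0.8,0,0,0,0,0,0,0,0,0,0,0,0,0,0,0,0,0,0,0,0,0], claw=5.0)

```text
t: 20.4
position: [0.6462, 0.0796, 0.1057]
orientation: [0.001, 0.16, 0.987, 0.0]
force: [0.6, 0.5, -0.1]
width: 0.533
finger_force: 0.0
```

Request:
move_arm(rows=[0,0,0.7,0,0,0,0,0,0,0,0,0,0,0,0,0,0,0])

```text
t: 20.78
position: [0.6455, 0.0795, 0.0972]
orientation: [-0.0, 0.16, 0.987, -0.0]
force: [0.2, -0.1, -0.4]
width: 0.533
finger_force: 0.0
```

Request:
move_arm(rows=[0,0,0,0,0,0,0,0,0,0,0,0,0,0,0,0,0,0,0,0,0,0,0,0,0,0,0,0,0,0], claw=1.5)

```text
t: 21.4
position: [0.6457, 0.0796, 0.0976]
orientation: [0.0, 0.16, 0.987, 0.0]
force: [0.2, -0.4, 0.1]
width: 0.244
finger_force: 30.0
```

Request:
move_arm(rows=[0,0,-1.0,0,0,0,0,0,-2.0,0,0,0,0,0,-2.5,0,0,0,0,0,-2.5,0,0,0,0,0,-2.5,0,0,0,0,0,-2.5,0,0,0,0,0,-1.5,0,0,0,0,0,0,0,0,0,2.27,-0.94,0,0,0,0,2.27,-0.94,0,0,0,0,2.27,-0.94,0,0,0,0,2.27,-0.94,0,0,0,0,2.27,-0.94,0,0,0,0,2.27,-0.94,0,0,0,0,0,0,0,0,0,0,0,0,0,0,0,0,0,0,0,0,0,0,0,0,0,0,0,0])

```text
t: 23.65
position: [0.4991, 0.0689, 0.2421]
orientation: [-0.0, 0.16, 0.987, -0.0]
force: [0.1, 0.6, -0.8]
width: 0.246
finger_force: 30.0
```

```bash
python3 - <<'E'
from h import *
go((.499,.069,.098))
im,d=viewer.capture("side"); cv2.imwrite("pics/s3.png",cv2.resize(im[150:350,180:400],None,fx=2.5,fy=2.5))
E
```

```text
t 23.65 [0.4991 0.0689 0.2421] y-axis deg 71.6 tilt 0.03 F [ 0.1  0.6 -0.8] w 2.31
(0.499, 0.069, 0.098) cm: [0.000e+00 1.000e-02 1.441e+01]
```

View pics/s3.png

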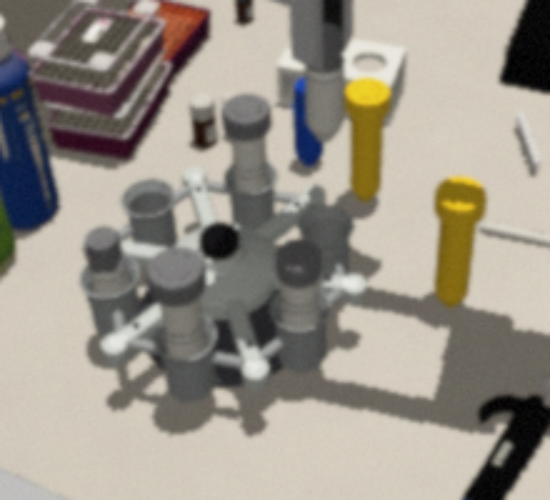

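The long tube is seated in c5, cap at (247,110). The short tube hangs upright with its foot at (324,138), above c4. Lowering now.

Request:
move_arm(rows=[0,0,2.5,0,0,0,0,0,2.5,0,0,0,0,0,2.0,0,0,0,0,0,1.5,0,0,0,0,0,1.5,0,0,0,0,0,1.2,0,0,0,0,0,1.2,0,0,0,0,0,1.0,0,0,0,0,0,0.5,0,0,0,0,0,0,0,0,0,0,0,0,0,0,0])

```text
t: 25.08
position: [0.4989, 0.0689, 0.104]
orientation: [0.0, 0.16, 0.987, 0.0]
force: [0.7, -0.4, -0.4]
width: 0.248
finger_force: 30.0
```

Request:
move_arm(rows=[0,0,0.5,0,0,0,0,0,0,0,0,0])

```text
t: 25.32
position: [0.4983, 0.0689, 0.0981]
orientation: [-0.0, 0.16, 0.987, -0.0]
force: [0.3, 0.1, -0.5]
width: 0.248
finger_force: 30.0
```

Request:
move_arm(rows=[0,0,0,0,0,0,0,0,0,0,0,0,0,0,0,0,0,0,0,0,0,0,0,0,0,0,-1.0,0,0,0,0,0,-3.0,0,0,0,0,0,-4.0,0,0,0,0,0,-4.0,0,0,0,0,0,-3.5,0,0,0,0,0,0,0,0,0,0,0,0,0,0,0], claw=6.0)

```text
t: 26.7
position: [0.4983, 0.0689, 0.2528]
orientation: [-0.0, 0.16, 0.987, -0.0]
force: [-0.6, 0.3, 0.2]
width: 0.639
finger_force: 0.0
```

```bash
python3 - <<'E'
from h import *
go((.5865,-.1838,.25),(.5865,-.1838,.0875))
E
```

```text
t 26.7 [0.4983 0.0689 0.2528] y-axis deg 71.6 tilt 0.05 F [-0.6  0.3  0.2] w 6.0
(0.5865, -0.1838, 0.25) cm: [-16.34 -21.2    0.27]
(0.5865, -0.1838, 0.0875) cm: [-1.000e-02  0.000e+00  1.625e+01]
```

Request:
move_arm(rows=[-1.63,-2.12,0,0,0,0,-1.63,-2.12,0,0,0,0,-1.63,-2.12,0,0,0,0,-1.63,-2.12,0,0,0,0,-1.63,-2.12,0,0,0,0,-1.63,-2.12,0,0,0,0,-1.63,-2.12,0,0,0,0,-1.63,-2.12,0,0,0,0,-1.63,-2.12,0,0,0,0,-1.63,-2.12,0,0,0,0,0,0,0,0,0,0,0,0,0,0,0,0,0,0,0,0,0,0])

```text
t: 28.32
position: [0.5862, -0.1827, 0.2536]
orientation: [-0.0, 0.159, 0.987, 0.0]
force: [0.3, 0.6, 0.6]
width: 0.641
finger_force: 0.0
```

Request:
move_arm(rows=[0,0,2.5,0,0,0,0,0,2.5,0,0,0,0,0,2.5,0,0,0,0,0,2.5,0,0,0,0,0,2.5,0,0,0,0,0,2.0,0,0,0,0,0,1.3,0,0,0,0,0,0.7,0,0,0,0,0,0,0,0,0,0,0,0,0,0,0,0,0,0,0,0,0])

```text
t: 29.7
position: [0.5869, -0.1839, 0.0894]
orientation: [0.001, 0.16, 0.987, -0.0]
force: [0.8, -0.1, 0.3]
width: 0.64
finger_force: 0.0
```

Request:
move_arm(rows=[0,0,0,0,0,0,0,0,0,0,0,0,0,0,0,0,0,0,0,0,0,0,0,0,0,0,0,0,0,0], claw=2.0)

```text
t: 30.32
position: [0.5864, -0.1836, 0.0885]
orientation: [0.0, 0.16, 0.987, 0.0]
force: [0.6, 1.2, -0.4]
width: 0.322
finger_force: 30.0
```

Request:
move_arm(rows=[0,0,-1.0,0,0,0,0,0,-2.0,0,0,0,0,0,-3.0,0,0,0,0,0,-3.0,0,0,0,0,0,-3.0,0,0,0,0,0,-3.0,0,0,0,0,0,-3.0,0,0,0,0.27,2.68,0,0,0,0,0.27,2.68,0,0,0,0,0.27,2.68,0,0,0,0,0.27,2.68,0,0,0,0,0.27,2.68,0,0,0,0,0.27,2.68,0,0,0,0,0.27,2.68,0,0,0,0,0.27,2.68,0,0,0,0,0.27,2.68,0,0,0,0,0.27,2.68,0,0,0,0,0,0,0,0,0,0,0,0,0,0,0,0,0,0,0,0,0,0])

```text
t: 32.83
position: [0.6452, 0.078, 0.2687]
orientation: [0.0, 0.16, 0.987, -0.0]
force: [0.6, -0.1, -0.5]
width: 0.322
finger_force: 30.0
```

```bash
python3 - <<'E'
from h import *
go((.6456,.0795,.107))
im,d=viewer.capture("side"); cv2.imwrite("pics/s4.png",cv2.resize(im[130:330,160:400],None,fx=2.5,fy=2.5))
E
```

```text
t 32.83 [0.6452 0.078  0.2687] y-axis deg 71.5 tilt 0.02 F [ 0.6 -0.1 -0.5] w 3.02
(0.6456, 0.0795, 0.107) cm: [1.000e-02 1.600e-01 1.617e+01]
```

View pics/s4.png

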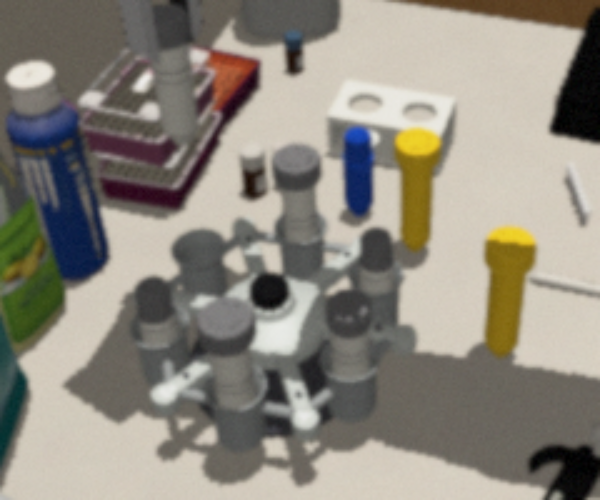

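The short tube is seated in c4 at (375,245). The middle tube hangs upright at (178,100), above the empty c0 at (201,250). Lowering 16 cm.

Request:
move_arm(rows=[0,0.14,2.5,0,0,0,0,0,2.5,0,0,0,0,0,2.5,0,0,0,0,0,1.5,0,0,0,0,0,1.5,0,0,0,0,0,1.5,0,0,0,0,0,1.2,0,0,0,0,0,1.0,0,0,0,0,0,0.8,0,0,0,0,0,0.6,0,0,0,0,0,0,0,0,0,0,0,0,0,0,0])

```text
t: 34.38
position: [0.646, 0.0805, 0.113]
orientation: [0.0, 0.16, 0.987, 0.0]
force: [-0.5, 0.8, -0.9]
width: 0.32
finger_force: 30.0
```

Request:
move_arm(rows=[0,-0.08,0.5,0,0,0,0,0,0,0,0,0,0,0,0,0,0,0])

```text
t: 34.75
position: [0.6455, 0.0798, 0.1075]
orientation: [-0.0, 0.16, 0.987, 0.0]
force: [-0.5, 0.1, -0.5]
width: 0.323
finger_force: 30.0
```

Request:
move_arm(rows=[0,0,0,0,0,0,0,0,0,0,0,0,0,0,0,0,0,0,0,0,0,0,0,0,0,0,-1.0,0,0,0,0,0,-3.0,0,0,0,0,0,-4.0,0,0,0,0,0,-4.0,0,0,0,0,0,-3.0,0,0,0,0,0,0,0,0,0,0,0,0,0,0,0,0,0,0,0,0,0], claw=6.0)

```text
t: 36.25
position: [0.6447, 0.0797, 0.255]
orientation: [-0.002, 0.16, 0.987, -0.0]
force: [0.8, 0.4, 0.1]
width: 0.639
finger_force: 0.0
```

```bash
python3 - <<'E'
from h import *
go((.35,-.1,.30))
for n in("top","side"):
    P=viewer.camera_params(n); im,d=viewer.capture(n); w=cloud(P,d)
    for k,c in C.items():
        m=np.hypot(w[...,0]-c[0],w[...,1]-c[1])<.018; q=w[m&(w[...,2]>.085)&(w[...,2]<.17)]
        print(n,k,len(q),"top z",np.percentile(q[:,2],90).round(4) if len(q) else 0)
E
```

```text
t 36.25 [0.6447 0.0797 0.255 ] y-axis deg 71.6 tilt 0.24 F [0.8 0.4 0.1] w 6.01
(0.35, -0.1, 0.3) cm: [ 22.32 -26.36  -4.38]
top c0 222 top z 0.1365
top c1 0 top z 0
top c2 0 top z 0
top c3 61 top z 0.1325
top c4 142 top z 0.1212
top c5 240 top z 0.1525
side c0 372 top z 0.1348
side c1 304 top z 0.1194
side c2 508 top z 0.1508
side c3 447 top z 0.1348
side c4 272 top z 0.1198
side c5 392 top z 0.1512
```

From the side view, the tops are at 0.135 m (M, c0 and c3), 0.119–0.120 m (S, c1 and c4) and 0.151 m (L, c2 and c5), so all six are seated in opposite pairs. The gripper is clear.

```bash
python3 -c "
from station import order
print(order.finish_job())"
```

```text
the job is handed in; nothing more can be done
None
```

I handed in the job at about 36 s: all six tubes stand seated in the rotor, each opposite its own size by the final camera heights; the hand-in call returned no verdict.

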